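# Unhook the hanging shelf for cleaning

### The arm

A 6-joint arm with a two-finger parallel gripper is mounted at the origin on a cart in front of the work surface, level with it; the furniture and walls round the work are solid. World frame = base frame: x ahead of the robot, y to its left, z up, the work surface at z = 0. Lengths are in m, angles in degrees, forces in N, time in s.
With the tool pointing down it reaches from about 0.325 to 0.85 m from the base axis. Payload 15.5 kg.
Tool frame: the origin (TCP) lies at the very end of the fingers, on their centre line; the grasp point (between the pads) lies arm.grip_depth behind it (arm.grip_depth is the distance from the TCP to the grasp point, in m); z points along the fingers, y is the line along which they close (so a half turn about z gives the same grasp; the last joint's range is limited). The gripper opens to 91 mm and grips with 3 to 60 N. Pads are 32 mm wide; open, the fingers measure 118 mm over their backs; the gripper's body (76 mm by 178 mm) begins 60 mm behind the grasp point.
Start: joints at [-73.081, 28.281, 77.091, -0, 74.628, -5.472], TCP at [0.238, -0.578, 0.214] pointing down, gripper open.
Joint ranges: [-166.48, 166.48], [-47.26, 123.95], [12.59, 153.08], [-70.14, 250.14], [6.76, 159.57], [-176.63, 176.63]. Speed limits (degrees/s): [108.29, 108.29, 147.25, 172.46, 172.46, 172.46].

### API

Orientations are given as a 3x3 rotation matrix whose columns are the frame's x, y, z axes.
In Python, from rig import arm gives the robot as it stands. Calls block until the motion is done:
- arm.move_to(position, orientation): joint-space move of the TCP to a pose.
- arm.move_l(position, orientation=None, feed=0.15): straight line of the TCP; orientation=None keeps the orientation; feed is the mean speed in m/s.
- arm.move_joints(angles): joint-space move.
- arm.grip(opening): finger opening in m; the grip force is fixed at half the most; returns when the fingers have stopped.
- arm.sleep(seconds).
- arm.solve_ik(position, orientation): joint angles nearest the present ones, or None.
- arm.snapshot(name): name is "scene" or "side" or "wrist"; returns the picture (400x640x3 uint8, red, green, blue); there is no depth.
- arm.get_calibration(name): a dict with "intrinsics" (3x3 intrinsics, pixels), "k1" (the pictures are not rectified: a ray, as slopes to the right and down, at radius r is drawn at 1 + k1 r^2 times it, then the intrinsics apply), "cam_to_world" (4x4, takes a point from camera to world coordinates). Camera axes: x right, y down, z forward; pixel columns grow to the right and rows downward; lengths in m; the calibration is good to about 2 mm. A picture is of the moment at which its call begins: read the wrist's pose just before it. get_calibration takes no time and is no camera call; for the wrist camera it gives the pose at the moment of the call.
A pose or a line that the arm cannot do raises arm.Unreachable and nothing moves.
- arm.sign_off(): hands the job in; it is judged then, once.
Readings, each from a call of its own:
- arm.current_t(): time.
- arm.current_joint_positions(): joint angles.
- arm.current_dq(): joint speeds.
- arm.current_tau(): joint torques, N m.
- arm.current_ee_pos(): TCP position.
- arm.current_tool_rot(): TCP orientation.
- arm.current_force(): force on the tool from outside, world axes, zero at the start.
- arm.current_torque(): the same for the moment, N m.
- arm.current_width(): finger opening in m.
- arm.current_grasp_force(): force on a finger pad.
Only numpy, scipy, OpenCV 4.12 (cv2) and the standard library are available. Lean on these libraries where they do the work, as an engineer would, in place of code of your own. Each camera call takes 0.05 s, during which the arm holds its last target. There are 200 camera calls.

### The job

Take the small aluminium shelf off its stand for cleaning: push it by its right-hand end (not by its grip) to the left along its keyhole slots until it meets the stop, so that the stud heads stand in the wide ends, then take it by the grip, raise it slightly and draw it forward off the studs. Set it down gently, upright on its foot, in the middle of the black mat and let go; leave the bottle, dishes and beaker where they stand.

Things in the scene. Friction and masses are not known exactly. Their poses are not given: they have to be found in the camera images.
- stand: Grey fixed stand on the bench: upright board 220 mm wide (y), 12 mm thick, top edge 160 mm above the bench, on a dark base 12 mm thick reaching 60 mm in front of the board. Origin on the bench below the middle of the board's front face; x points from the front face to the back (-x is out of the board, roughly toward the robot), y to the left seen from the robot, z up.
- stud_left (a point): Left of the two steel studs on the board, where its axis meets the front face; axes as the stand's. It stands out along -x: shank 8 mm diameter, 8 mm long, then a round head 18 mm diameter, 5 mm thick. The right stud is the same, 70 mm to the right (-y).
- stop (a point): Steel stop lug on the board: middle of its right-hand side, at the board's face; axes as the stand's. 15 mm out of the board, 12 mm wide, 30 mm high. The left edge of the shelf's back plate meets it when the shelf has been slid fully to the left (20 to 28 mm from the start, a few newtons), and the stud heads are then within 2 mm of the middle of the wide ends, along y.
- shelf: Loose aluminium hanging shelf, 0.2 to 0.45 kg, L-shaped: back plate 140 mm wide (y), 98 mm high, 5 mm thick; foot 140 x 75 mm to the front, on which it stands by itself; a flat cheek at each end. Origin: underside, back face, mid width; axes as the stand's. Hung by two keyhole slots on the studs, underside 55 mm above the bench; it stays hanging where it is left.
- shelf_grip (a point): Where to grasp the shelf: a dark grey upright block on its middle, 12 mm thick in y, reaching from here 23 mm to the front, 29 mm to the back and 17 mm up; take it from above, fingers closing along the shelf's y. The point lies 105 mm above the shelf's underside, 34 mm in front of its back face and above the centre of mass; axes as the shelf's. The grip is for lifting only, not for sliding.
- shelf_end (a point): Middle of the pushing area on the outside of the shelf's right-hand cheek, which faces -y; axes as the shelf's. 50 mm above the underside; the cheek is flat, 75 mm deep (35 mm or more either way in x) and reaches from the underside to 15 mm above this point. Push it along +y with closed fingers; the grip is 70 mm to the left.
- shelf_hole (a point): Centre of the wide end of the left keyhole slot, at the plate's back face; axes as the shelf's. 26 mm wide, 29 mm high. The narrow part, 11 mm high, leaves leftward from its top; both share one straight upper edge that rests on the shanks. The right slot is the same, 70 mm to the right. With its centre under the stud (within 4 mm in y), raise the shelf 5 to 16 mm, best 10, then draw it 20 mm or more along -x.
- mat_top (a point): Centre of the top of the black rubber mat fixed on the bench, 180 x 180 mm, 4 mm thick; z up. The shelf standing on it has its grip point 105 mm above this point.
- balance: The fixed laboratory balance, 316 x 239 mm and 182 mm high, between stand and mat; origin under its centre. Carry the shelf over it.
- reagent_bottle: Bystander: loose reagent bottle, 60 mm diameter, 120 mm high, right of the stand; origin under its centre.
- dishes: Bystander: loose pair of stacked culture dishes, 59 mm diameter, 30 mm high, in front of the stand; origin under its centre.
- beaker: Bystander: loose small beaker, 55 mm diameter, 71 mm high, behind the mat; origin under its centre.
There are look-alikes about, which are no part of the job. Leave any blue look-alike of the shelf alone.

How it is judged:
By the outcome, as a careful person would: the job done as asked, in the order asked, and still so for the second after the job is handed in, with the robot touching nothing.
It also fails if it takes over 72 s, if anything falls off the work surface, if the arm or the gripper's body presses on something with over 40 N, if the wrist force passes 120 N, or if a joint passes its speed limit or range.

## Working session

There is one attempt and no reset: what is moved stays moved. The work goes in short steps, each a Python script; the robot and the scene stay as the last script left them, time stands still between calls to the robot, and variables do not carry over. Pictures are saved under pics/ and viewed, at most 10 in all, crops included, and the job is handed in when it is done.

```bash
ls; mkdir -p pics; cat > h.py <<'E'
import numpy as np, cv2
from rig import arm
def ray(cal,px):
    K=np.array(cal["intrinsics"],float);T=np.array(cal["cam_to_world"])
    p=cv2.undistortPoints(np.array([[px]],float),K,np.array([cal["k1"],0,0,0,0.]))[0,0]
    return T[:3,3],T[:3,:3]@np.array([p[0],p[1],1.])
def plane(cal,px,v,ax=2):
    o,d=ray(cal,px);return o+d*(v-o[ax])/d[ax]
def tri(c1,p1,c2,p2):
    o,d=ray(c1,p1);q,e=ray(c2,p2)
    s=np.linalg.lstsq(np.c_[d,-e],q-o,rcond=None)[0]
    a=o+d*s[0];b=q+e*s[1];return (a+b)/2,np.linalg.norm(a-b)
def proj(cal,P):
    K=np.array(cal["intrinsics"],float);Ti=np.linalg.inv(np.array(cal["cam_to_world"]))
    return cv2.projectPoints(np.array([P],float),cv2.Rodrigues(Ti[:3,:3])[0],Ti[:3,3],K,np.array([cal["k1"],0,0,0,0.]))[0][0,0]
def save(n,im): cv2.imwrite(f"pics/{n}.png",im[:,:,::-1])
E
python3 - <<'E'
from h import *
for n in("scene","side"):
    im=arm.snapshot(n);save(n,im);c=arm.get_calibration(n);print(n,np.round(np.array(c["cam_to_world"]),3).tolist(),c["intrinsics"])
print(arm.grip_depth)
E
```

```text
pics
scene [[0.806, -0.237, 0.543, -0.361], [-0.592, -0.343, 0.729, -1.257], [0.013, -0.909, -0.417, 0.796], [0.0, 0.0, 0.0, 1.0]] [[479.03530286   0.         324.11749427]
 [  0.         479.03530286 200.88941834]
 [  0.           0.           1.        ]]
side [[0.827, -0.282, 0.486, -0.298], [-0.562, -0.38, 0.735, -1.282], [-0.023, -0.881, -0.473, 0.891], [0.0, 0.0, 0.0, 1.0]] [[412.18433882   0.         319.3622672 ]
 [  0.         412.18433882 201.34699342]
 [  0.           0.           1.        ]]
0.0188
```

View pics/scene.png

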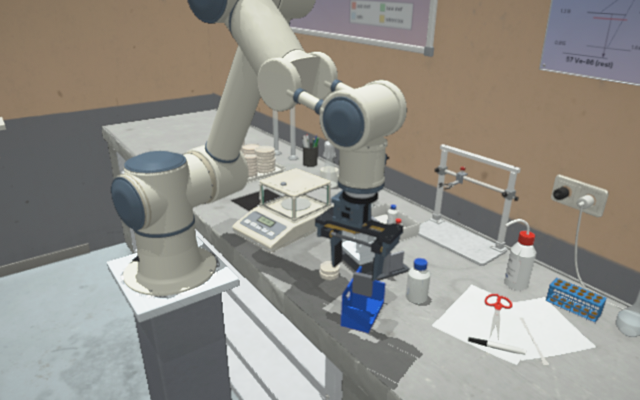

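View pics/side.png

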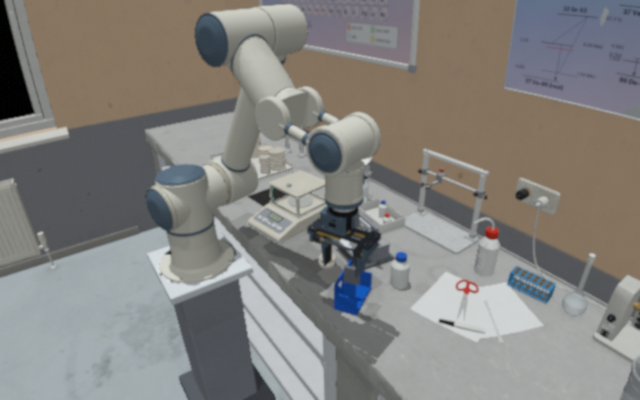

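Scene: a blue look-alike at (363,303), and a grey shelf/stand partly hidden behind the gripper at (375,260). The balance is at (285,210), the mat at about (250,198), the bottle with the blue cap at (419,280) and the dishes at (330,270). The arm blocks the view, so I'll move it aside and add a wrist view.

```bash
python3 - <<'E'
from h import *
c=arm.get_calibration("scene")
for n,p,z in [("stand",(375,262),.1),("mat",(248,198),0),("bottle",(419,300),0),("blue",(363,325),0),("dish",(330,275),0),("bal",(285,225),.0)]: print(n,plane(c,p,z).round(3))
R=arm.current_tool_rot();print(np.round(R,3).tolist())
w=arm.get_calibration("wrist");T=np.linalg.inv(np.r_[np.c_[R,arm.current_ee_pos()],[[0,0,0,1]]])@w["cam_to_world"];print(T.round(3).tolist(),w["intrinsics"][0])
p=np.array([0.33,-0.30,0.50])
R=np.array([[1,0,0],[0,-1,0],[0,0,-1.]])
for yaw in(-73,-40,0,90):
  a=np.radians(yaw);Rz=np.array([[np.cos(a),-np.sin(a),0],[np.sin(a),np.cos(a),0],[0,0,1]])
  print(yaw,arm.solve_ik(p,Rz@R))
E
```

```text
stand [ 0.421 -0.444  0.1  ]
mat [ 0.439  0.329 -0.   ]
bottle [ 0.501 -0.546  0.   ]
blue [ 0.306 -0.536  0.   ]
dish [ 0.375 -0.304  0.   ]
bal [0.436 0.045 0.   ]
[[0.925, 0.381, -0.0], [0.381, -0.925, 0.001], [0.0, -0.001, -1.0]]
[[-0.0, -0.956, -0.293, 0.083], [1.0, -0.0, -0.0, 0.0], [0.0, -0.293, 0.956, -0.171], [0.0, 0.0, 0.0, 1.0]] [354.78029399   0.         317.79417118]
-73 [-4.99535389e+01  3.83421199e+00  6.90292078e+01 -2.54444375e-14
  1.07136580e+02  1.13046461e+02]
-40 [-4.99535389e+01  3.83421199e+00  6.90292078e+01 -2.54444375e-14
  1.07136580e+02  8.00464611e+01]
0 [-4.99535389e+01  3.83421199e+00  6.90292078e+01 -2.54444375e-14
  1.07136580e+02  4.00464611e+01]
90 [-4.99535389e+01  3.83421199e+00  6.90292078e+01 -2.54444375e-14
  1.07136580e+02 -4.99535389e+01]
```

```bash
cat >> h.py <<'E'
def Rz(yaw):
    a=np.radians(yaw);c,s=np.cos(a),np.sin(a)
    return np.array([[c,-s,0],[s,c,0],[0,0,1]])@np.diag([1,-1,-1.])
E
python3 - <<'E'
from h import *
import pickle
t=arm.current_t()
arm.move_l([.30,-.45,.36])
arm.move_to([.33,-.30,.44],Rz(130))
print(t,arm.current_t(),arm.current_joint_positions())
d={}
for n in("wrist","scene","side"):
    c=arm.get_calibration(n);d[n]=(c,arm.snapshot(n));save(n+"2",d[n][1])
pickle.dump(d,open("d.pkl","wb"))
cv2.imwrite("pics/crop2.png",cv2.resize(d["scene"][1][220:345,300:460,::-1],(768,600),interpolation=cv2.INTER_CUBIC))
E
```

```text
0.1 3.1333 [-4.99767144e+01  4.28458072e+00  7.71510003e+01 -3.79570103e-03
  9.85870539e+01 -8.98883022e+01]
```

View pics/wrist2.png

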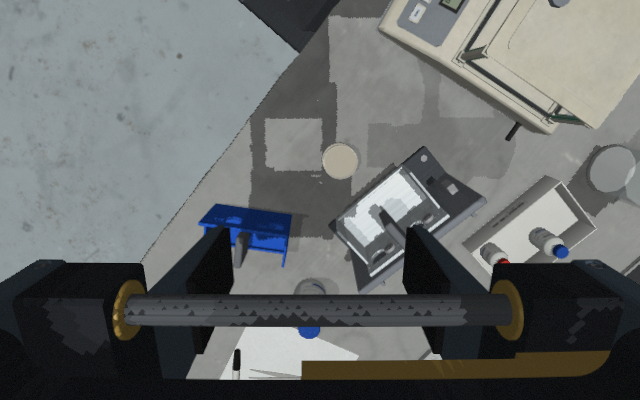

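View pics/crop2.png

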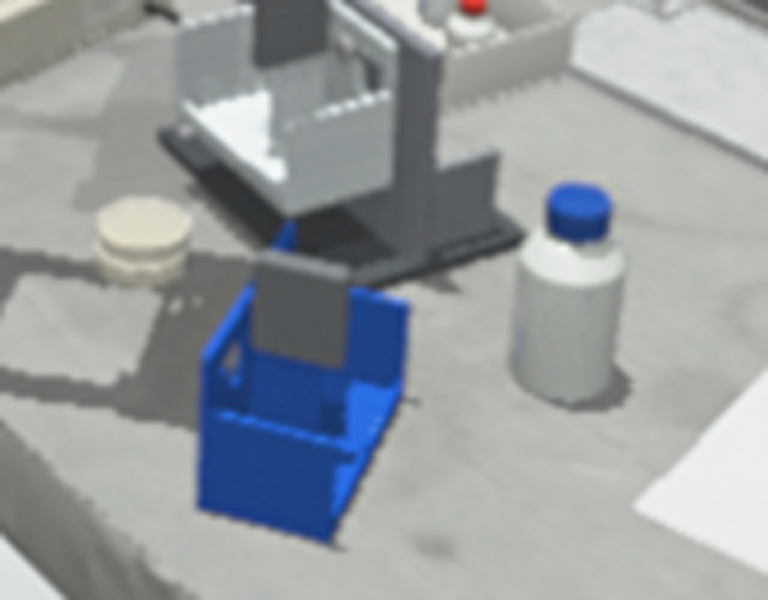

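The two candidates are the blue L-shape at wrist (245,235) (the look-alike, standing free on the bench) and the grey/aluminium L hung on the dark stand at wrist (390,220). The grey one is aluminium and hangs on the studs, so it fits. I'll look from close above it, aligned with the stand's yaw of about -17°.

```bash
python3 - <<'E'
from h import *
import pickle
d=pickle.load(open("d.pkl","rb"));c=d["wrist"][0]
g=plane(c,(390,215),.15);print("grip~",g)
arm.move_to([g[0]-.0,g[1],.37],Rz(163.5))
c=arm.get_calibration("wrist");im=arm.snapshot("wrist");pickle.dump((c,im),open("w3.pkl","wb"))
print(np.round(arm.current_ee_pos(),3),proj(c,g))
cv2.imwrite("pics/w3.png",cv2.resize(im[20:270,150:490,::-1],(800,588),interpolation=cv2.INTER_CUBIC))
E
```

```text
grip~ [ 0.45739678 -0.2984913   0.15      ]
[ 0.457 -0.299  0.37 ] [318.12534721 168.71697405]
```

View pics/w3.png

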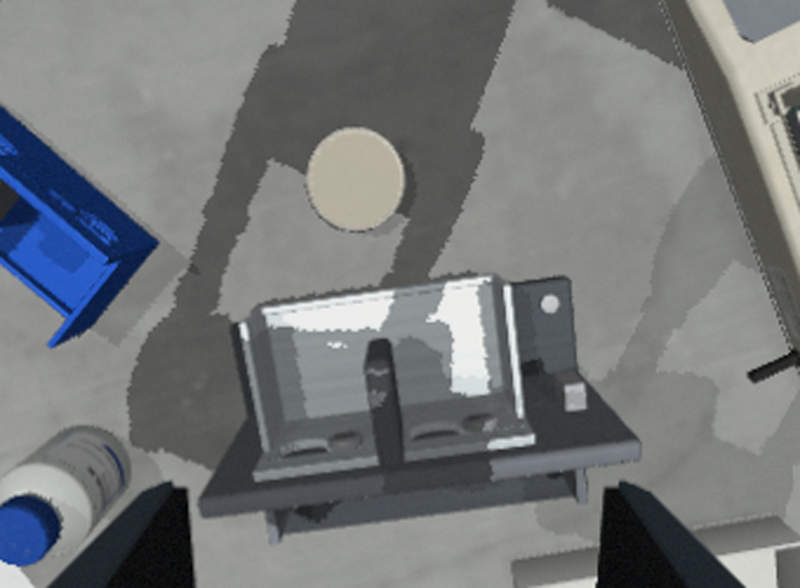

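The close view shows the shelf hanging on the dark board. In crop pixels the board's top edge runs (203,505)–(638,450), the plate's top edge (255,475)–(533,438), and the grip block (365–400, 340–465). The stop is at (572,390), the right cheek's outer side at (240–258, 322–470), the dishes at (355,180) and the bottle at (50,510).

```bash
python3 - <<'E'
from h import *
import pickle
c,im=pickle.load(open("w3.pkl","rb"))
s=800/340
P=lambda X,Y,z:plane(c,(150+X/s-.3,20+Y/s-.3),z)
g=cv2.cvtColor(im,cv2.COLOR_RGB2GRAY).astype(int)
for X in(225,350,440,580,620):
    u=int(150+X/s);print(X,u,[(v,g[v,u]) for v in range(198,242)])
a,b=P(203,505,.16),P(638,448,.16);print("board",a,b,np.linalg.norm(a-b),np.degrees(np.arctan2(b[0]-a[0],b[1]-a[1])))
a,b=P(255,474,.153),P(534,437,.153);print("plate top",a,b,np.linalg.norm(a-b),np.degrees(np.arctan2(b[0]-a[0],b[1]-a[1])))
for n,q in dict(gripfL=(365,345,.177),gripfR=(391,342,.177),gripbL=(376,465,.177),gripbR=(402,463,.177),chR_f=(235,322,.12),chL_f=(503,283,.12),dish=(355,180,.03),bottlecap=(25,535,.12)).items():print(n,P(*q))
E
```

```text
225 245 [(198, np.int64(94)), (199, np.int64(95)), (200, np.int64(93)), (201, np.int64(91)), (202, np.int64(89)), (203, np.int64(89)), (204, np.int64(89)), (205, np.int64(88)), (206, np.int64(88)), (207, np.int64(83)), (208, np.int64(86)), (209, np.int64(85)), (210, np.int64(83)), (211, np.int64(82)), (212, np.int64(78)), (213, np.int64(67)), (214, np.int64(60)), (215, np.int64(54)), (216, np.int64(55)), (217, np.int64(55)), (218, np.int64(54)), (219, np.int64(54)), (220, np.int64(53)), (221, np.int64(56)), (222, np.int64(56)), (223, np.int64(54)), (224, np.int64(55)), (225, np.int64(55)), (226, np.int64(57)), (227, np.int64(55)), (228, np.int64(56)), (229, np.int64(58)), (230, np.int64(64)), (231, np.int64(76)), (232, np.int64(80)), (233, np.int64(81)), (234, np.int64(80)), (235, np.int64(79)), (236, np.int64(81)), (237, np.int64(76)), (238, np.int64(83)), (239, np.int64(118)), (240, np.int64(147)), (241, np.int64(149))]
350 298 [(198, np.int64(94)), (199, np.int64(94)), (200, np.int64(95)), (201, np.int64(92)), (202, np.int64(86)), (203, np.int64(73)), (204, np.int64(61)), (205, np
[... 3528 characters left out ...]
, np.int64(9)), (238, np.int64(14)), (239, np.int64(10)), (240, np.int64(18)), (241, np.int64(11))]
board [ 0.50239318 -0.41126363  0.16      ] [ 0.53446932 -0.19966236  0.16      ] 0.21401863382995207 8.61970878975476
plate top [ 0.49647624 -0.38316195  0.153     ] [ 0.51718537 -0.24605861  0.153     ] 0.1386585541926126 8.589456884117148
gripfL [ 0.44546173 -0.30944229  0.177     ]
gripfR [ 0.44745666 -0.298011    0.177     ]
gripbL [ 0.50087873 -0.32125168  0.177     ]
gripbR [ 0.50336996 -0.30943971  0.177     ]
chR_f [ 0.42582819 -0.37475217  0.12      ]
chL_f [ 0.44563058 -0.23905512  0.12      ]
dish [ 0.37677226 -0.2997673   0.03      ]
bottlecap [ 0.50431974 -0.52696534  0.12      ]
```

```bash
cat >> h.py <<'E'
YAW=-8.6
xs=np.array([np.cos(np.radians(YAW)),np.sin(np.radians(YAW)),0]); ys=np.array([-xs[1],xs[0],0]); Z=np.array([0,0,1.])
O=np.array([.509,-.315,.055])   # shelf origin before the slide
E
python3 - <<'E'
from h import *
print(arm.current_t())
arm.grip(0.0)
R=Rz(YAW+90)
end=O-.0375*xs-.070*ys
st=end-.045*ys; st[2]=.098
arm.move_to(st+.15*Z,R); arm.move_l(st)
f0=np.array(arm.current_force());print(arm.current_t(),f0.round(1))
cmd=st.copy();log=[];hit=None
for i in range(60):
    step=.004 if i<4 else .0015
    cmd=cmd+step*ys
    arm.move_l(cmd,feed=.04)
    f=-(np.array(arm.current_force())-f0)@ys
    p=(np.array(arm.current_ee_pos())-end)@ys
    log.append((round(p*1e3,1),round(float(f),1)))
    if hit is None and f>.6: hit=p
    if f>7 or p>.02: break
print(log,hit,arm.current_t(),(np.array(arm.current_force())-f0).round(1))
E
```

```text
3.9667
7.6917 [0.7 0.1 1.5]
[(np.float64(-40.8), 0.9), (np.float64(-36.8), 1.3), (np.float64(-32.7), 0.8), (np.float64(-28.8), 0.2), (np.float64(-27.5), 0.3), (np.float64(-25.9), 0.4), (np.float64(-24.4), -0.3), (np.float64(-22.9), -0.0), (np.float64(-21.4), 0.6), (np.float64(-19.9), 0.3), (np.float64(-18.4), 0.7), (np.float64(-16.9), 1.0), (np.float64(-15.4), 0.3), (np.float64(-13.9), 0.6), (np.float64(-12.3), 0.9), (np.float64(-10.8), 1.2), (np.float64(-9.3), -0.0), (np.float64(-7.8), -0.4), (np.float64(-6.3), 0.4), (np.float64(-4.9), 0.7), (np.float64(-3.3), 0.4), (np.float64(-1.9), 0.9), (np.float64(-0.4), 0.4), (np.float64(1.2), 0.7), (np.float64(2.6), 1.7), (np.float64(4.2), 1.1), (np.float64(5.6), 1.1), (np.float64(7.1), 1.0), (np.float64(7.6), 8.4)] -0.04080325782072698 14.9417 [-4.4 -7.9 -1.2]
```

A stop at +7.6 mm with 8 N implies about 24 mm of slide, which is within 20–28. I'll back off and look from above.

```bash
python3 - <<'E'
from h import *
import pickle
p=np.array(arm.current_ee_pos())
arm.move_l(p-.02*ys,feed=.1); arm.move_l(p-.02*ys+.15*Z,feed=.3)
G=O+.0236*ys-.034*xs
arm.move_to([G[0]-.0,G[1],.34],Rz(YAW+180))
arm.grip(.05)
c=arm.get_calibration("wrist");im=arm.snapshot("wrist");pickle.dump((c,im),open("w4.pkl","wb"))
print(arm.current_t(),arm.current_ee_pos(),"grip px",proj(c,[G[0],G[1],.177]))
cv2.imwrite("pics/w4.png",cv2.resize(im[60:260,184:456,::-1],(800,588),interpolation=cv2.INTER_CUBIC))
E
```

```text
18.2 [ 0.47891833 -0.28655969  0.33999047] grip px [318.20285891 180.8671884 ]
```

View pics/w4.png

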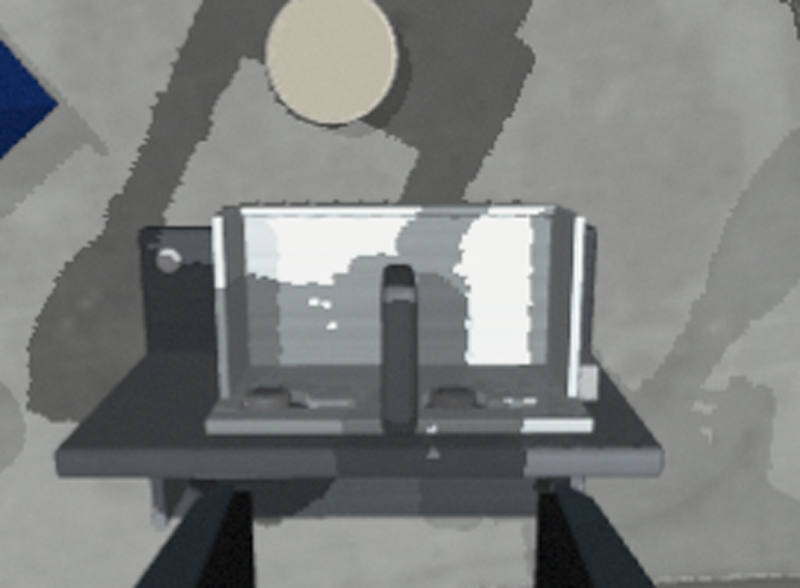

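The plate's left edge meets the stop at (585,382), and both stud heads stand in the wide ends at (268,398) and (455,398). The grip top spans X 383–416 and Y 288–430, and the picture is square to the stand, so the yaw is right. Next I grasp, lift 10 mm and draw forward.

```bash
python3 - <<'E'
from h import *
import pickle
c,im=pickle.load(open("w4.pkl","rb"));s=800/272
P=lambda X,Y,z:plane(c,(184+X/s-.33,60+Y/s-.33),z)
a,b=P(399.5,288,.177),P(400,430,.177)
L=lambda p:(round((p-O)@xs*1e3,1),round((p-O)@ys*1e3,1))
print("grip front/back",a,b,L(a),L(b),np.linalg.norm(a-b))
for n,q in dict(platebackR=(207,432,.153),platebackL=(592,430,.153),brdL=(57,452,.16),brdR=(662,450,.16)).items():print(n,L(P(*q)))
c2=arm.get_calibration("scene");print("mat corners guess px",proj(c2,[.44,.33,.004]))
E
```

```text
grip front/back [ 0.4565592  -0.28195145  0.177     ] [ 0.50433439 -0.28895867  0.177     ] (np.float64(-56.8), np.float64(24.8)) (np.float64(-8.5), np.float64(25.1)) 0.048286335238062104
platebackR (np.float64(0.1), np.float64(-44.6))
platebackL (np.float64(-0.6), np.float64(94.6))
brdL (np.float64(5.3), np.float64(-97.4))
brdR (np.float64(4.6), np.float64(118.6))
mat corners guess px [248.09296906 196.90964597]
```

```bash
python3 - <<'E'
from h import *
import pickle
arm.move_to([.44,.33,.40],Rz(180))
c=arm.get_calibration("wrist");im=arm.snapshot("wrist");pickle.dump((c,im),open("w5.pkl","wb"));save("w5",im)
print(arm.current_t(),proj(c,[.44,.33,.004]))
E
```

```text
20.4667 [318.45094453 145.1626114 ]
```

View pics/w5.png

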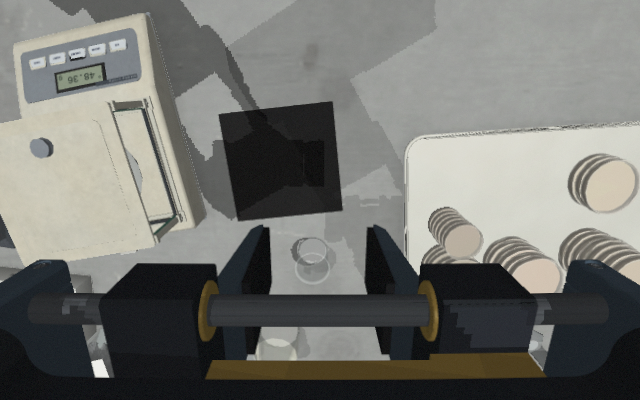

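The black mat has corners (219,115), (332,102), (342,210) and (238,220). The beaker is behind it at (312,255) and the balance is to the left. I'll fix the mat's centre, then grasp and unhook the shelf.

```bash
python3 - <<'E'
from h import *
import pickle
c,im=pickle.load(open("w5.pkl","rb"))
q=np.array([plane(c,p,.004) for p in[(219,115),(332.5,101.5),(342,210),(238,220)]])
print("mat",q.round(4).tolist(),[round(float(np.linalg.norm(q[i]-q[i-1])),3) for i in range(4)],q.mean(0))
e=q[0]-q[1];print("yaw",np.degrees(np.arctan2(-e[0],e[1])))
print("beaker",plane(c,(313,268),0))
G=O-.034*xs+.025*ys
R=Rz(YAW+180)
arm.move_to([G[0],G[1],.26],R)
arm.move_l([G[0],G[1],.142],feed=.12)
f0=np.array(arm.current_force())
print(arm.current_t(),f0.round(1))
arm.grip(0.0)
print("w",arm.current_width(),arm.current_grasp_force(),(np.array(arm.current_force())-f0).round(1),np.round(arm.current_ee_pos(),4))
E
```

```text
mat [[0.3923, 0.1744, 0.004], [0.3725, 0.3518, 0.004], [0.5494, 0.3696, 0.004], [0.5672, 0.1927, 0.004]] [0.176, 0.178, 0.178, 0.178] [0.4703443  0.27214232 0.004     ]
yaw -173.62003090304256
beaker [0.66041095 0.32004644 0.        ]
23.8583 [0.6 0.6 0.2]
w 0.011923076174694505 29.997539520263672 [-0.4 -0.5  2.1] [ 0.4791 -0.2852  0.1421]
```

The grasp holds at 11.9 mm with little side force. Now I lift 10 mm and draw forward.

```bash
python3 - <<'E'
from h import *
f0=np.array(arm.current_force())
p=np.array(arm.current_ee_pos())
arm.move_l(p+.010*Z,feed=.03)
print(arm.current_t(),"lift",(np.array(arm.current_force())-f0).round(1))
for k in range(1,8):
    arm.move_l(p+.010*Z-.004*k*xs,feed=.03)
    f=np.array(arm.current_force())-f0; print(k*4,f.round(1),round(arm.current_width(),4))
    if abs(f@xs)>6: print("blocked");break
else:
    arm.move_l(p+.010*Z-.05*xs,feed=.1)
print(arm.current_t())
c=arm.get_calibration("scene");im=arm.snapshot("scene")
cv2.imwrite("pics/s6.png",cv2.resize(im[180:320,270:450,::-1],(768,597),interpolation=cv2.INTER_CUBIC))
E
```

```text
25.0083 lift [-1.7 -0.3 -6. ]
4 [-0.7  0.1 -4.7] 0.0118
8 [ 0.3  0.1 -5.1] 0.0116
12 [-0.4 -0.8 -4.7] 0.0117
16 [ 0.   0.5 -5.3] 0.012
20 [ 0.3 -1.8 -5. ] 0.012
24 [ 0.5  0.7 -5.1] 0.0118
28 [-0.4  0.3 -5.2] 0.0118
27.3583
```

View pics/s6.png

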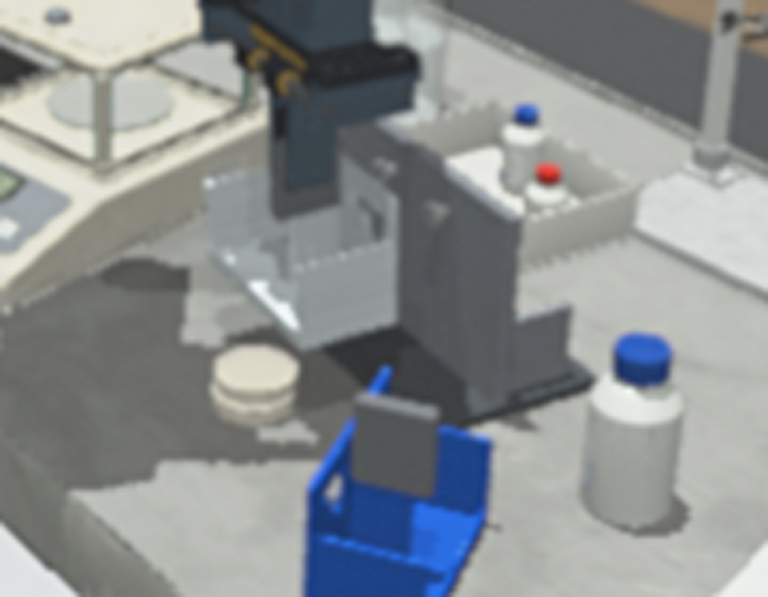

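The shelf is clear of the studs (stud tips at (385,165) and (435,208)) and held level. Before lowering I'll check the gripper body's clearance to the balance.

```bash
python3 - <<'E'
from h import *
import pickle
c,im=pickle.load(open("w5.pkl","rb"))
for p in[(147,15),(178,130),(205,205),(178,228),(145,105)]:
    print(p,[plane(c,p,z)[:2].round(3).tolist() for z in(.0,.05,.1,.18)])
p=np.array(arm.current_ee_pos())
arm.move_l([p[0],p[1],.35],feed=.2)
M=np.array([.4703,.2721])
arm.move_l([M[0],M[1],.35],Rz(186.4),feed=.25)
print(arm.current_t(),np.array(arm.current_force()).round(1),arm.current_width())
im=arm.snapshot("side");save("side7",im)
cv2.imwrite("pics/side7.png",cv2.resize(im[90:270,210:430,::-1],(733,600),interpolation=cv2.INTER_CUBIC))
E
```

```text
(147, 15) [[0.247, 0.077], [0.257, 0.099], [0.266, 0.121], [0.282, 0.157]]
(178, 130) [[0.416, 0.106], [0.41, 0.125], [0.405, 0.145], [0.397, 0.176]]
(205, 205) [[0.542, 0.137], [0.525, 0.154], [0.509, 0.171], [0.483, 0.198]]
(178, 228) [[0.583, 0.086], [0.564, 0.107], [0.544, 0.129], [0.512, 0.163]]
(145, 105) [[0.376, 0.057], [0.375, 0.081], [0.373, 0.105], [0.37, 0.143]]
30.9083 [ 0.6 -0.1 -1.8] 0.012144618794180157
```

View pics/side7.png

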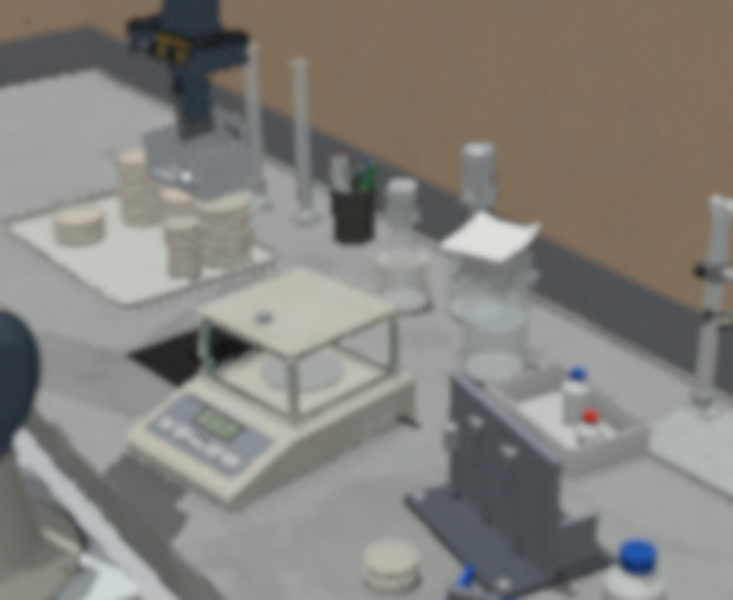

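Held shelf is level above the mat, and the balance is more than 3 cm clear of the gripper body. Lowering by force.

```bash
python3 - <<'E'
from h import *
M=np.array([.4703,.2721])
arm.move_l([M[0],M[1],.13],feed=.15); arm.move_l([M[0],M[1],.097],feed=.05); arm.sleep(.2)
f0=np.mean([arm.current_force() for _ in range(3)],0)
z=.097
while z>.084:
    z-=.001; arm.move_l([M[0],M[1],z],feed=.015)
    f=np.array(arm.current_force())-f0; print(round(z,4),f.round(1),end=" ")
    if f[2]>2.5: break
arm.grip(.03)
print(arm.current_t(),arm.current_width(),(np.array(arm.current_force())-f0).round(1))
arm.move_l([M[0],M[1],z+.13],feed=.08)
arm.move_to([.38,.20,.44],Rz(186.4))
c=arm.get_calibration("wrist");im=arm.snapshot("wrist")
print(arm.current_t(),proj(c,[*M,.004]))
save("w8",im)
E
```

```text
0.096 [-0.   0.3  1.8] 0.095 [-0.4 -0.4  1.2] 0.094 [ 0.1 -0.1  1.8] 0.093 [ 0.8 -1.2  8.2] 35.0667 0.029730136172749215 [-0.2  0.4  3.9]
37.8583 [352.52951431 197.38597243]
```

View pics/w8.png

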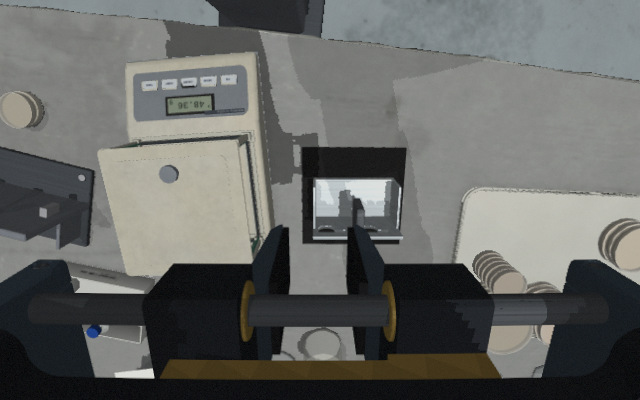

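The shelf stands upright on its foot and square on the mat (mat 303–405 × 148–244, foot 313–402 × 178–240). The gripper is clear, so I'm handing in.

```bash
python3 -c "
from rig import arm
print(arm.sign_off())"
```

```text
the job is handed in; nothing more can be done
None
```

I slid the shelf to its stop, lifted it off the studs, set it upright in the middle of the mat and released it; I handed the job in at about 38 s, with the bottle, dishes and beaker never touched.

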